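# Fetch the glass basket out of the deep rinsing tank with the hook rod

## Robot

A 6-joint arm with a two-finger parallel gripper is mounted at the origin on the work surface. World frame = base frame: x ahead of the robot, y to its left, z up, the work surface at z = 0. Lengths are in m, angles in rad, forces in N, time in s.
With the tool pointing down it reaches from about 0.375 to 0.9 m from the base axis. Payload 3.1 kg.
Tool frame: the origin (TCP) lies midway between the tips of the shut fingers; the grasp point (between the pads) lies 19 mm behind it (manip.tcp_to_grasp is the distance from the TCP to the grasp point, in m); z points along the fingers, y is the line along which they close (so a half turn about z gives the same grasp; the last joint's range is limited). The gripper opens to 85 mm and grips with 20 to 120 N. Pads are 22 mm wide; open, the fingers measure 114 mm over their backs; the gripper's body (76 mm by 85 mm) begins 54 mm behind the grasp point. The pads swing forward as they close: fully open they stand 13 mm farther back than shut.
Start: joints at [-1.298, 0.527, 1.433, -0, 1.181, -0.178], TCP at [0.272, -0.563, 0.192] pointing down, gripper open.
Joint ranges: [-3.08, 3.08], [-0.75, 2.2], [0.22, 2.44], [-1.43, 4.57], [0, 2.65], [-2.85, 2.85]. Speed limits (rad/s): [2.79, 2.79, 3.14, 3.14, 3.14, 3.14].

## Interface

Orientations are given as a unit quaternion [x, y, z, w].
In Python, from station import manip gives the robot as it stands. The module is installed in compiled form; this text tells all that it offers.
- The arm moves only by the shell command python3 -m crank 'ROWS' [OPENING] [FORCE]. ROWS is JSON, a list of rows, each a list of 2 entries, a list of its own where there are three numbers: the shift along the tool's x, y, z in cm, then the turn about the tool's z in degrees. In form: [[[x, y, z], spin], ...]. A call has 1 to 10 rows; each row is the pose to reach, as a shift and turn from the pose commanded when the call began, along the tool's axes at that moment; what a row does not reach only later rows make up. A row lasts 1/10 s, in which the tool goes at most 50 mm and 8.59 degrees, less where a joint would pass 70% of its speed; a pose out of reach is approached as far as the arm can. A call with a gripper value outside its range is refused whole. OPENING is the finger opening in cm, from 0 to 8.54, set as the call begins (- or left out, the last holds). The fingers move at their own pace and stop on an object; FORCE is the grip in N (left out, the last holds). Time passes only in rows, so rows that repeat a pose let the fingers close. It gives the time, the measured TCP pose, the force and the opening at its end, in the units of the state.
- manip.sense(): the state, without advancing time (a new reading comes with each control period).
- manip.snapshot(name): name is "scene" or "top" or "wrist"; returns the picture (400x640x3 uint8, red, green, blue); there is no depth.
- manip.camera_params(name): a dict with "fx", "fy", "cx", "cy" (pixels), "pose" (4x4, takes a point from camera to world coordinates). Camera axes: x right, y up, looking along -z (the intrinsics and any distortion apply to the point x, -y, -z); pixel columns grow to the right and rows downward; lengths in m; the calibration is good to about 2 mm. A picture is of the moment at which its call begins: read the wrist's pose just before it. camera_params takes no time and is no camera call; for the wrist camera it gives the pose at the moment of the call.
- manip.sign_off(): hands the job in, once; it reports no verdict.
The state is a dict: "t": time; "q": joint angles; "qd": joint speeds; "tau": joint torques, N m; "tcp_pos": TCP position; "tool_rot": TCP orientation; "force": force on the tool from outside, world axes, zero at the start; "ft_torque": the same for the moment, N m; "finger_gap": opening from 0.0 (shut) to 1.0 (fully open).
Only numpy, scipy, OpenCV 4.12 (cv2) and the standard library are available. Lean on these libraries where they do the work, as an engineer would, in place of code of your own. Each camera call takes 0.05 s, during which the arm holds its last target. There are 200 camera calls.

## Task

Take the hook rod from its stand and with it fetch the wire basket of painted glass, by its loop handle, out of the deep drained rinsing tank. The hook barely fits between tank wall and handle and its shank is bent, so feel your way: only ever touch the tank lightly and do not force the basket; then stand the basket gently in the middle of the drip tray, free the hook and hang the rod back in its stand. Keep the gripper itself off the basket and the tank, and leave the things about on the bench alone.

Things in the scene. Friction and masses are not known exactly. Their poses are not given: they have to be found in the camera images.
- tank_mouth (a point): Deep, narrow open-topped steel rinsing tank, drained, fixed on the bench. The point is the centre of its mouth, 185 mm above the bench; z up. Inside it is 69 mm (x) by 100 mm (y), walls 3 mm with an outward rim 15 mm wide all round. Its lining bears only light touches of the hook (a few newtons).
- tank: The same tank, origin on the bench under its centre. Inside, on each y wall, a level rail (top 56 mm above the bench, 13 mm wide, 50 mm long in x) with 6 mm turned-up ends carries the basket with 2 mm of play; a drain cock stands out 35 mm on the +x side, 30 mm up.
- basket_middle (a point): Centre (half-way up) of the wire basket of glass, 0.36 to 0.59 kg, hanging loose on the tank's rails by a lug at the rim on each y side. Body 56 mm (x) by 72 mm (y) by 42 mm high, 86 mm in y over the lugs; rim 21 mm above, underside 21 mm below this point. The glass stays below the rim. It lifts straight up off the rails.
- basket: The same basket, origin at the centre of its underside, z up. A fixed loop handle of flat steel strap, 9 mm wide (x) and 3 mm thick, stands up from the middle of the rim: two legs at y = -14 and +14 mm and a level bar across the top. The hook catches it by passing under that bar along x.
- basket_loop (a point): Middle of the loop handle's top bar, half-way through its thickness, 45 mm above the basket's rim and 81 mm below the tank's mouth. Between each x wall of the tank and the edge of the bar there are 30 mm (give or take 1 or 2), for the 27 mm wide hook. The hook's inside, between shank and tip, is 15 mm wide.
- rod_grip (a point): Centre of the hook rod's wooden handle, 22 mm square, 60 mm tall, upright with flats facing x and y; z up along the rod. The rod (0.13 kg) hangs in the fork of its stand by a steel collar, 34 mm in diameter and 5 mm thick, under the handle.
- rod: The same rod, origin on its axis at the collar's underside, 35 mm below the handle's centre. A 6 mm steel shank runs down from it to a J hook that points to -x: lowest centre line 155 mm below the handle's centre, upturned tip 21 mm to -x of the shank (centre lines), tip's top 17 mm above the lowest centre line. The hook is 27 mm wide overall.
- rod_collar (a point): Centre of the collar's underside. Just below it the shank is bent in the x-z plane towards +x (away from where the hook points) by 0 to 0.24 rad, different each time, so that the hook lies 0 to 28 mm to +x of the handle's axis: the bend is NOT reported, see or feel it.
- stand_seat (a point): Where the handle's centre is when the rod hangs in its stand, 175 mm above the bench. The stand's level fork has its top 35 mm below this point; its slot, 16 mm wide, runs along x, open to -x, closed 38 mm to +x. The shank and hook pass down through the slot from above (hook to -x). Lips at the prong ends, 28 mm to -x, are 4 mm high.
- stand: The same stand, fixed, origin on the bench 175 mm below that point; base 12 mm high, a post 62 mm to +x; nothing of it is higher than 144 mm.
- tray_in (a point): White plastic drip tray, fixed, 170 mm (x) by 150 mm (y), rim 16 mm high, walls 4 mm. The point is the centre of its inner floor, 4 mm above the bench.
- tray: The same tray, origin on the bench under its centre.
- flask: Amber bottle, 60 mm diameter, 150 mm tall; origin at the centre of its underside. To be left alone.
- pot: Small glass jar with a metal cap, 56 mm diameter, 60 mm tall; origin at the centre of its underside. To be left alone.
- foil: Roll of copper foil lying flat, 76 mm diameter, 12 mm high; origin at the centre of its underside. To be left alone.
- weight: Dark steel block, 75 x 40 x 30 mm; origin at the centre of its underside. To be left alone.

How it is judged:
On the way, in this order (a step that is already met when the one before it is completed fails the run):
1. the basket has been lifted out of the tank on the hook of the rod (height (world z) of basket_middle above 0.195 m and contact force between rod and basket above 1.5 N), for 0.1 s.
2. the basket stands in the drip tray (horizontal distance between basket_middle and tray_in below 0.03 m and z of basket_middle in the frame of tray_in below 0.026 m and angle between basket_middle's own z axis and vertical below 0.1 rad), for 0.2 s.
At the end, for the whole second after the job is handed in: The basket stands flat and upright at rest in the drip tray, its centre within 30 mm of the tray's centre, free of the hook; the rod hangs by its collar in the fork of its stand (handle centre within 15 mm of its place, upright) (all of step 2 and linear speed of basket below 0.02 m/s and contact force between rod and basket below 0.1 N and distance between rod_grip and stand_seat below 0.015 m and angle between rod_grip's own z axis and vertical below 0.15 rad and contact force between rod and stand above 0.3 N); the robot touches nothing.
It fails at once if the hook rod pressed on the tank with more than 6 N (contact force between rod and tank above 6 N).
It fails at once if the hook rod pressed or pulled on the basket with more than 14 N (contact force between rod and basket above 14 N).
It fails at once if the gripper or arm touched the basket (over 0.5 N) or hit the tank (over 2 N) (contact force between any of the fingers, the arm and basket above 0.5 N or contact force between any of the fingers, the arm and tank above 2 N).
It fails at once if the basket was banged on the tray (over 25 N) or tipped by more than 0.7 rad (contact force between basket and tray above 25 N or angle between basket_middle's own z axis and vertical above 0.7 rad).
It fails at once if something standing about on the bench was moved more than 20 mm (distance of any of flask, pot, foil, weight from where it was at the start of the episode above 0.02 m).
It also fails if it takes over 72 s, if anything falls off the work surface, if the arm or the gripper's body presses on something with over 40 N, if the wrist force passes 120 N, or if a joint passes its speed limit or range.

## Working session

There is one attempt and no reset: what is moved stays moved. The work goes in short steps, Python scripts to look and compute and a shell command to move; the robot and the scene stay as the last step left them, time stands still between calls to the robot, and variables do not carry over. Pictures are saved under pics/ and viewed, on a budget of 14 in all, crops included, one or two more only if the job needs it, and the job is handed in when it is done.

```bash
mkdir -p pics; cat > h.py <<'E'
import numpy as np,cv2
from station import manip
def snap(n,f):
    p=manip.camera_params(n); im=manip.snapshot(n); cv2.imwrite('pics/'+f,im[:,:,::-1]); return im,p
def ray(p,u,v):
    d=np.array([(u-p['cx'])/p['fx'],-(v-p['cy'])/p['fy'],-1.]); T=np.array(p['pose']); return T[:3,3],T[:3,:3]@d
def onz(p,u,v,z):
    o,d=ray(p,u,v); return o+d*(z-o[2])/d[2]
def proj(p,X):
    T=np.array(p['pose']); c=T[:3,:3].T@(np.array(X)-T[:3,3]); return p['cx']+p['fx']*c[0]/-c[2], p['cy']-p['fy']*c[1]/-c[2]
E
python3 - <<'E'
from h import *
for n in('scene','top','wrist'):
    im,p=snap(n,n+'0.png'); print(n,{k:np.round(v,3).tolist() for k,v in p.items()})
print(manip.sense())
E
```

```text
scene {'fx': 416.343, 'fy': 416.343, 'cx': 324.684, 'cy': 203.934, 'pose': [[0.293, -0.757, 0.584, 1.152], [0.956, 0.24, -0.169, -0.179], [-0.012, 0.608, 0.794, 0.892], [0.0, 0.0, 0.0, 1.0]]}
top {'fx': 500.852, 'fy': 500.852, 'cx': 315.34, 'cy': 198.038, 'pose': [[-0.019, 0.998, -0.062, 0.477], [-0.999, -0.017, 0.028, 0.019], [0.027, 0.062, 0.998, 1.47], [0.0, 0.0, 0.0, 1.0]]}
wrist {'fx': 280.699, 'fy': 280.699, 'cx': 318.767, 'cy': 201.213, 'pose': [[0.435, 0.866, 0.248, 0.335], [-0.9, 0.419, 0.117, -0.531], [-0.003, -0.274, 0.962, 0.374], [0.0, 0.0, 0.0, 1.0]]}
{'t': 0.15, 'q': array([-1.29850840e+00,  5.28253179e-01,  1.43361652e+00,  1.64962923e-05,
        1.18140627e+00, -1.78500013e-01]), 'qd': array([ 0.00112233, -0.00244219, -0.00385584,  0.00037376, -0.0013933 ,
       -0.00104827]), 'tau': array([ 3.74306410e-04, -4.42744088e+01, -1.78276688e+01, -3.25975352e-04,
        5.59785316e-03, -9.34586467e-06]), 'tcp_pos': array([ 0.27215916, -0.56194521,  0.19125542]), 'tool_rot': array([ 9.74706490e-01,  2.23487248e-01, -3.18343317e-05, -8.41085922e-04]), 'force': array([0.17526189, 0.7168459 , 0.17781947]), 'ft_torque': array([ 0.0303556 ,  0.02087419, -0.05447405]), 'finger_gap': 0.9979659997837985}
```

View pics/scene0.png

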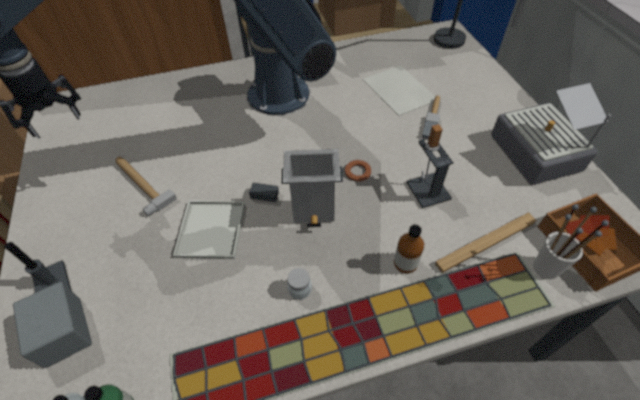

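View pics/top0.png

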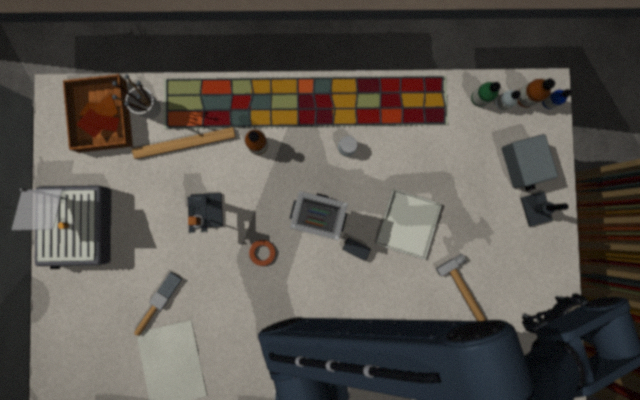

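Scene: stand with rod at about (433,140), tank mouth (312,167), tray (210,230), weight (265,192), foil (358,170), flask (408,250), pot (299,283). The top view shows tank (320,215), tray (412,225) and stand (205,212), all slightly turned.

```bash
python3 - <<'E'
import cv2,numpy as np
t=cv2.imread('pics/top0.png');s=cv2.imread('pics/scene0.png')
a=cv2.resize(t[175:275,180:450],None,fx=2.96,fy=2.96,interpolation=cv2.INTER_CUBIC)
b=cv2.resize(s[135:235,270:350],None,fx=3,fy=3,interpolation=cv2.INTER_CUBIC)
c=cv2.resize(s[85:215,395:461],None,fx=2.3,fy=2.3,interpolation=cv2.INTER_CUBIC)
d=cv2.resize(s[190:270,165:255],None,fx=3.7,fy=3.7,interpolation=cv2.INTER_CUBIC)
o=np.zeros((600,800,3),np.uint8); o[:a.shape[0],:a.shape[1]]=a[:, :800]
for x,i in((0,b),(245,c),(405,d)): 
    i=i[:300]; o[300:300+i.shape[0],x:x+i.shape[1]]=i[:,:800-x]
cv2.imwrite('pics/c1.png',np.clip(o.astype(float)*1.5,0,255).astype(np.uint8))
E
```

```text
(no output)
```

View pics/c1.png

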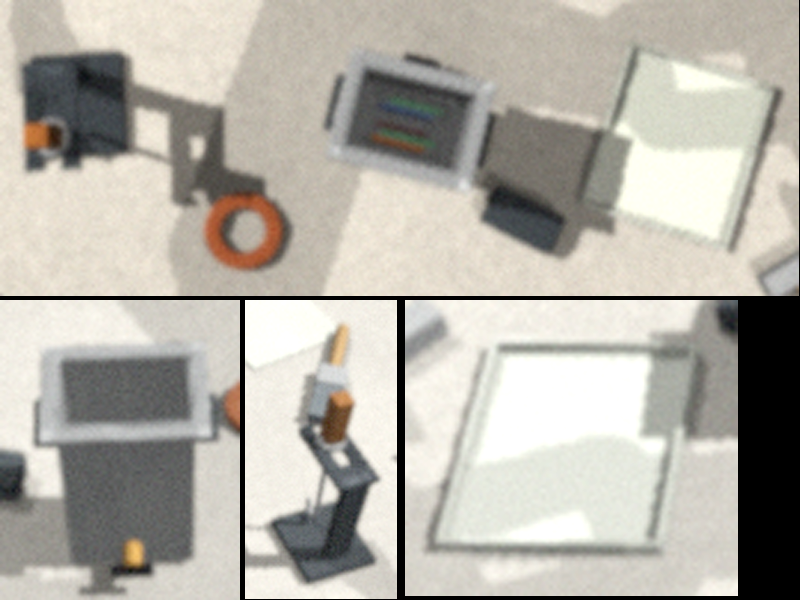

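Top crop: tank rim corners about (355,48),(495,82),(468,190),(330,155); tray corners (632,44),(780,90),(733,250); orange handle (25–60,137). The shank can be seen in the scene crop.

```bash
python3 - <<'E'
from h import *
P={n:manip.camera_params(n) for n in('scene','top')}
def top(c,z): return [onz(P['top'],180+u/2.96,175+v/2.96,z)[:2] for u,v in c]
def rep(n,C):
    C=np.array(C); r=cv2.minAreaRect((C*1000).astype(np.float32)); print(n,C.mean(0).round(4),[ (np.linalg.norm(C[i]-C[(i+1)%4])*1000).round(1) for i in range(4)],[round(float(np.degrees(np.arctan2(*(C[(i+1)%4]-C[i])[::-1]))),1) for i in range(4)])
rep('tank top',top([(358,48),(496,83),(468,190),(328,155)],.185))
rep('tray top',top([(632,44),(780,90),(733,250),(583,203)],.016))
def sc(c,off,f,z): return [onz(P['scene'],off[0]+u/f,off[1]+v/f,z)[:2] for u,v in c]
rep('tank scene',sc([(43,48),(206,43),(213,137),(40,143)],(270,135),3,.185))
rep('tray scene',sc([(80,45),(290,45),(255,250),(27,248)],(165,190),3.7,.016))
rep('stand base top', top([(75,55),(128,55),(130,150),(75,152)],.012))
im={n:cv2.cvtColor(cv2.imread(f'pics/{n}0.png'),cv2.COLOR_BGR2HSV) for n in P}
R={'scene':(425,120,445,152),'top':(184,205,206,230)}
for n,(a,b,c,d) in R.items():
    h=im[n][b:d,a:c]; m=((h[...,0]<20)&(h[...,1]>110)&(h[...,2]>60)).astype(np.uint8)
    r,q=np.nonzero(m); print(n,q.min()+a,q.max()+a,r.min()+b,r.max()+b,len(r),q.mean()+a,r.mean()+b)
    R[n]=(q.mean()+a,r.mean()+b)
print('handle', onz(P['top'],*R['top'],.195), onz(P['scene'],*R['scene'],.175))
(o1,d1),(o2,d2)=ray(P['top'],*R['top']),ray(P['scene'],*R['scene'])
s=np.linalg.lstsq(np.c_[d1,-d2],o2-o1,rcond=None)[0]; print(o1+s[0]*d1,o2+s[1]*d2)
E
```

```text
tank top [ 0.5129 -0.0272] [np.float64(123.8), np.float64(96.0), np.float64(124.8), np.float64(96.3)] [-105.2, 164.1, 74.9, -16.6]
tray top [ 0.4857 -0.2982] [np.float64(153.4), np.float64(164.7), np.float64(154.4), np.float64(164.2)] [-108.2, 161.6, 71.6, -18.7]
tank scene [ 0.5169 -0.0243] [np.float64(129.0), np.float64(98.0), np.float64(128.6), np.float64(98.5)] [74.7, -15.2, -105.0, 165.0]
tray scene [ 0.4946 -0.2959] [np.float64(152.1), np.float64(169.3), np.float64(150.2), np.float64(168.1)] [72.4, -18.0, -108.0, 162.7]
stand base top [0.5387 0.2705] [np.float64(51.7), np.float64(93.1), np.float64(53.5), np.float64(94.9)] [-91.0, -179.2, 91.0, -0.3]
scene 429 440 125 145 138 435.5072463768116 134.91304347826087
top 188 196 216 224 71 192.07042253521126 220.3943661971831
handle [0.50510533 0.29528871 0.195     ] [0.50259442 0.29740553 0.175     ]
[0.50548951 0.29912512 0.17732862] [0.50411899 0.2962865  0.17668257]
```

```bash
python3 -m crank '[[[0,0,-3],0],[[1,-1,-7],0],[[4,-4,-10],0],[[7,-8,-11],0],[[10.3,-11.8,-11],0],[[13.6,-15.6,-11],0],[[16.9,-19.4,-11],0],[[20.2,-23.2,-11],0],[[23.5,-27,-11],0],[[26.8,-30.8,-11],0]]' 8.5 && python3 -m crank '[[[3.2,-3.8,0],-8],[[6.5,-7.6,0],-16],[[9.8,-11.4,0],-24],[[13.1,-15.2,0],-32],[[16.4,-19,0],-40],[[19.7,-22.8,0],-48],[[23,-26.6,0],-56],[[27,-31,0],-64.2],[[30,-34.8,0],-64.2],[[31.4,-36.4,0],-64.2]]'
python3 -m crank '[[[0,0,0],0],[[0,0,0],0]]'
python3 - <<'E'
from h import *
s=manip.sense();print(s['t'],s['tcp_pos'],s['tool_rot'],s['q'])
im,p=snap('wrist','w1.png'); np.save('w1.npy',p['pose'])
E
```

```text
t: 1.15
tcp_pos: [0.3781, -0.171, 0.302]
tool_rot: [0.975, 0.223, 0.0, -0.0]
force: [1.6, 0.4, 0.2]
finger_gap: 0.998
t: 2.15
tcp_pos: [0.5021, 0.2949, 0.3015]
tool_rot: [0.706, 0.708, 0.0, -0.0]
force: [1.4, -0.8, 0.8]
finger_gap: 0.995
t: 2.35
tcp_pos: [0.5015, 0.2915, 0.3012]
tool_rot: [0.706, 0.708, -0.001, -0.0]
force: [-0.3, 0.1, -0.4]
finger_gap: 0.997
2.35 [0.50153464 0.29152005 0.30123623] [ 7.06384764e-01  7.07827336e-01 -1.00297560e-03 -1.50516880e-04] [ 3.34348243e-01  3.60728438e-01  1.40309431e+00 -6.16688165e-04
  1.37970588e+00  3.32425850e-01]
```

View pics/w1.png

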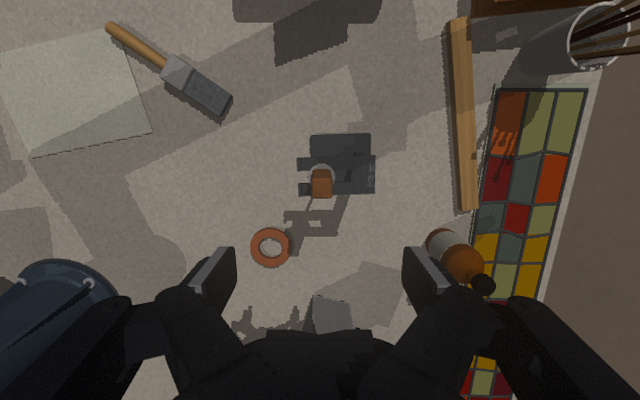

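Wrist view: handle at about (321,184) over the fork, fork slot opening to the left (-x), foil at (270,246), flask at (460,262) near the right finger.

```bash
python3 - <<'E'
from h import *
p=manip.camera_params('wrist'); p['pose']=np.load('w1.npy')
print(np.round(p['pose'],3).tolist())
im=cv2.imread('pics/w1.png'); h=cv2.cvtColor(im,cv2.COLOR_BGR2HSV)[155:210,295:345]
m=((h[...,0]<20)&(h[...,1]>100)).astype(np.uint8); r,q=np.nonzero(m)
print(q.min()+295,q.max()+295,r.min()+155,r.max()+155,len(r))
u=(q.min()+q.max())/2+295; v0,v1=r.min()+155,r.max()+155
print('top', onz(p,u,v1,.205),onz(p,u,v0,.15), proj(p,[.504,.297,.205]),proj(p,[.504,.297,.145]))
for c in [(310,133),(371,132),(375,192)]: print('fork/base',onz(p,*c,.14),onz(p,*c,.012))
print('flask',onz(p,483,284,.15),onz(p,438,237,0.0))
cv2.imwrite('pics/w1c.png',np.vstack([cv2.resize(im[120:220,270:400],None,fx=5,fy=5,interpolation=cv2.INTER_CUBIC)]))
E
```

```text
[[1.0, -0.002, 0.001, 0.502], [0.002, 0.962, 0.274, 0.362], [-0.002, -0.274, 0.962, 0.484], [0.0, 0.0, 0.0, 1.0]]
311 331 169 197 570
top [0.50401336 0.28678418 0.205     ] [0.50425918 0.30673344 0.15      ] (np.float64(321.0248019911258), np.float64(187.32722859403978)) (np.float64(320.73461914919517), np.float64(176.21768495089515))
fork/base [0.49104282 0.34828483 0.14      ] [0.48693155 0.34319948 0.012     ]
fork/base [0.56370136 0.34956445 0.14      ] [0.58661099 0.34495497 0.012     ]
fork/base [0.57262769 0.27596287 0.14      ] [0.59885693 0.24398178 0.012     ]
flask [0.72359675 0.15078475 0.15      ] [0.72333292 0.1549968  0.        ]
```

View pics/w1c.png

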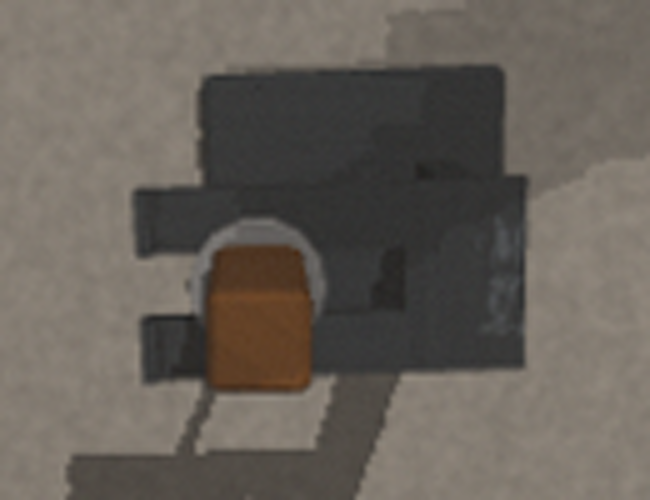

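```bash
python3 -m crank '[[[0.3,0.1,-0],-1.8],[[0.55,0.25,3],-1.8],[[0.55,0.25,6],-1.8],[[0.55,0.25,9],-1.8],[[0.55,0.25,11.5],-1.8],[[0.55,0.25,13],-1.8],[[0.55,0.25,14],-1.8],[[0.55,0.25,14.2],-1.8],[[0.55,0.25,14.2],-1.8]]' && python3 -m crank '[[[0,0,0],0],[[0,0,0],0],[[0,0,0],0],[[0,0,0],0],[[0,0,0],0],[[0,0,0],0],[[0,0,0],0],[[0,0,0],0]]' 1.5 80
python3 - <<'E'
from h import *
s=manip.sense();print(s['tcp_pos'],s['tool_rot'],s['force'],s['finger_gap'],s['q'])
E
```

```text
t: 3.3
tcp_pos: [0.5052, 0.2965, 0.1605]
tool_rot: [0.696, 0.718, 0.0, 0.0]
force: [0.0, 0.8, 0.2]
finger_gap: 0.995
t: 4.1
tcp_pos: [0.5049, 0.2971, 0.1608]
tool_rot: [0.696, 0.718, 0.0, 0.0]
force: [-1.7, -0.1, 6.5]
finger_gap: 0.221
[0.50486614 0.2971096  0.16076518] [6.95662502e-01 7.18368622e-01 4.29901038e-04 1.46976562e-04] [-1.72652219 -0.09345164  6.5098895 ] 0.22122459629716287 [3.41208959e-01 5.11845950e-01 1.56643328e+00 1.35691914e-04
 1.06241253e+00 3.09030277e-01]
```

```bash
python3 -m crank '[[[0,0,-1],0],[[0,0,-3],0],[[0,0,-5.5],0],[[0,0,-8],0],[[0,0,-10.5],0],[[0,0,-13],0],[[0,0,-15],0],[[0,0,-16],0],[[0,0,-16],0],[[0,0,-16],0]]' - 80
python3 - <<'E'
from h import *
s=manip.sense();print(s['t'],s['tcp_pos'],s['tool_rot'],s['force'],s['finger_gap'])
im,p=snap('wrist','w2.png'); np.save('w2.npy',p['pose'])
a=cv2.resize(im[60:320,180:460],None,fx=2,fy=2,interpolation=cv2.INTER_CUBIC)
im,p2=snap('scene','s2.png'); b=cv2.resize(im[40:180,390:500],None,fx=2,fy=3.7,interpolation=cv2.INTER_CUBIC)[:520]
cv2.imwrite('pics/c2.png',np.clip(np.hstack([a,b])[:,:,::-1]*1.4,0,255).astype(np.uint8))
x,y,z=s['tcp_pos']; z+=.015
for b in(0,.12,.24): print(b,proj(p,[x+.12*np.sin(b),y,z-.035-.12*np.cos(b)]))
E
```

```text
t: 5.1
tcp_pos: [0.504, 0.2966, 0.319]
tool_rot: [0.696, 0.718, -0.001, -0.0]
force: [-0.1, -0.4, -1.5]
finger_gap: 0.219
5.1 [0.50403266 0.29663714 0.31895991] [ 6.95736407e-01  7.18296521e-01 -8.86126432e-04 -4.18837188e-04] [-0.12281773 -0.39926467 -1.46948965] 0.21854576350349852Traceback (most recent call last):
  File "<stdin>", line 6, in <module>
    return _nx.concatenate(arrs, 1, dtype=dtype, casting=casting)
           ~~~~~~~~~~~~~~~^^^^^^^^^^^^^^^^^^^^^^^^^^^^^^^^^^^^^^^
ValueError: all the input array dimensions except for the concatenation axis must match exactly, but along dimension 0, the array at index 0 has size 520 and the array at index 1 has size 518
```

```bash
python3 - <<'E'
from h import *
s=manip.sense()
im=cv2.imread('pics/w2.png'); a=cv2.resize(im[60:320,180:460],None,fx=2,fy=2,interpolation=cv2.INTER_CUBIC)
im=cv2.imread('pics/s2.png'); b=cv2.resize(im[40:170,400:510],None,fx=2,fy=4,interpolation=cv2.INTER_CUBIC)
cv2.imwrite('pics/c2.png',np.clip(np.hstack([a,b])*1.4,0,255).astype(np.uint8))
p=manip.camera_params('wrist');p['pose']=np.load('w2.npy')
x,y,z=s['tcp_pos']; z+=.015
for b in(0,.12,.24): 
    u,v=proj(p,[x+.12*np.sin(b),y,z-.035-.12*np.cos(b)]); print(b,u,v,(u-180)*2,(v-60)*2)
E
```

```text
0 318.4808213523547 183.40633387610873 276.96164270470945 246.81266775221746
0.12 330.7006799407441 183.94376336957959 301.40135988148825 247.88752673915917
0.24 342.9170089394021 184.79627680299922 325.83401787880416 249.59255360599843
```

View pics/c2.png

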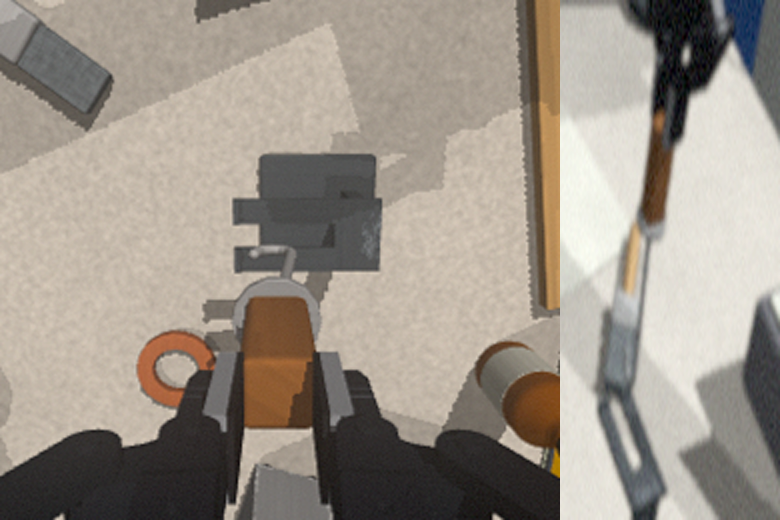

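Hook in the wrist crop: shank foot at about (291,253), tip (255,254), collar centre (277,305), so the bend is small (~0.07 rad, hook ~8 mm to +x). Next, over to the tank.

```bash
python3 -m crank '[[[-0.5,0,-2],2],[[-3,0,-4.1],5],[[-7,0.4,-4.1],9],[[-11.5,0.8,-4.1],13],[[-16,1.2,-4.1],17.3],[[-20.5,1.6,-4.1],17.3],[[-25,2,-4.1],17.3],[[-29,2.2,-4.1],17.3],[[-32,2.2,-4.1],17.3],[[-33,2.2,-4.1],17.3]]' && python3 -m crank '[[[0,0,0],0],[[0,0,0],0],[[0,0,0],0],[[0,0,0],0]]'
python3 - <<'E'
from h import *
s=manip.sense();print(s['t'],s['tcp_pos'],s['tool_rot'],s['force'],s['ft_torque'])
im,p=snap('wrist','w3.png'); np.save('w3.npy',p['pose'])
cv2.imwrite('pics/c3.png',np.clip(cv2.resize(im[100:260,220:420],None,fx=4,fy=3.75,interpolation=cv2.INTER_CUBIC)[:,:,::-1]*1.5,0,255).astype(np.uint8))
E
```

```text
t: 6.2
tcp_pos: [0.5368, -0.0352, 0.3596]
tool_rot: [0.797, 0.604, -0.001, -0.001]
force: [0.5, -0.2, -1.0]
finger_gap: 0.223
t: 6.6
tcp_pos: [0.5371, -0.0308, 0.361]
tool_rot: [0.795, 0.606, 0.0, -0.0]
force: [0.0, -0.0, -1.4]
finger_gap: 0.219
6.6 [ 0.53708018 -0.03081969  0.36102474] [ 7.95229010e-01  6.06309149e-01  9.43145186e-05 -1.71052766e-04] [ 0.01941502 -0.02398414 -1.35421851] [ 0.05124208  0.03709168 -0.05967152]
```

View pics/c3.png

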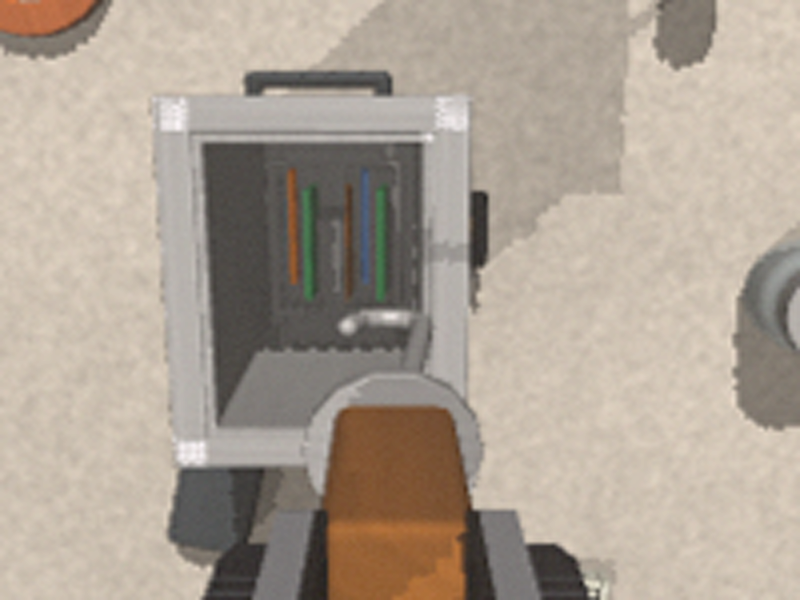

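Tank seen squarely: rim outer corners at about (153,97),(468,97),(178,467); hook tip at (347,325), shank foot (412,318); a grey strip at (335,250) is probably the loop bar.

```bash
python3 - <<'E'
from h import *
p=manip.camera_params('wrist'); p['pose']=np.load('w3.npy')
f=lambda x,y,z: onz(p,220+x/4,100+y/3.75,z)
s=manip.sense(); a=2*np.arctan2(.606309,.795229); print('az',np.degrees(a))
tx=np.array([np.cos(a),np.sin(a)]); ty=np.array([np.sin(a),-np.cos(a)]) # tool y ~ tank x
C=[f(*c,.185)[:2] for c in [(153,97),(468,97),(178,467)]]
d=C[1]-C[0]; print('w',np.linalg.norm(d),'yaw',np.degrees(np.arctan2(d[1],d[0]))); e=C[0]-C[2]; print('h',np.linalg.norm(e),'yaw',np.degrees(np.arctan2(e[1],e[0]))-90)
c=(C[1]+C[2])/2; print('centre',c)
tcp=s['tcp_pos'][:2]
g=lambda q:(np.round(1000*((q[:2]-tcp)@ty),1),np.round(1000*((q[:2]-tcp)@tx),1))
print('centre in tool (ty=tank x, tx=tank y)',g(c))
hz=s['tcp_pos'][2]+.015-.155
print('hook',g(f(347,325,hz+.008)),g(f(412,318,hz)),'bar',g(f(335,250,.104)))
im=cv2.imread('pics/w3.png')[140:200,270:335]; im=cv2.resize(im,None,fx=10,fy=10,interpolation=cv2.INTER_LANCZOS4)
cv2.imwrite('pics/c4.png',np.clip(im*2.2,0,255).astype(np.uint8))
E
```

```text
az 74.64620116306426
w 0.09731395047201427 yaw -15.38123191100293
h 0.12981289089180198 yaw -14.997680554565676
centre [ 0.51234795 -0.02386496]
centre in tool (ty=tank x, tx=tank y) (np.float64(-25.8), np.float64(0.3))
hook (np.float64(-13.9), np.float64(-1.7)) (np.float64(4.9), np.float64(-1.2)) bar (np.float64(-23.8), np.float64(2.0))
```

View pics/c4.png

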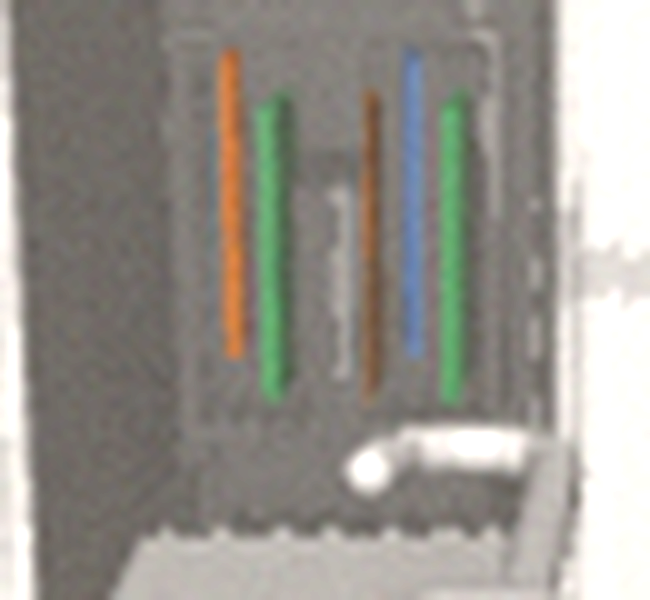

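```bash
python3 - <<'E'
from h import *
p=manip.camera_params('wrist'); p['pose']=np.load('w3.npy'); s=manip.sense(); a=np.radians(74.65)
tx=np.array([np.cos(a),np.sin(a)]); ty=np.array([np.sin(a),-np.cos(a)]); tcp=s['tcp_pos'][:2]
def g(n,u,v,z): q=onz(p,u,v,z)[:2]-tcp; print(n,(1000*q@ty).round(1),(1000*q@tx).round(1))
g('wallL',271.8,170,.185); g('wallR',326,170,.185); g('barL',299.8,167,.104);g('barR',305.5,167,.104)
g('shank',324.5,185,.222); g('tip',306.8,186.7,.232)
g('basketL',288,170,.059);g('basketR',319.8,160,.059)
E
python3 -m crank '[[[0.1,-0.27,0],0],[[0.1,-0.27,1],0],[[0.1,-0.27,2.5],0],[[0.1,-0.27,4],0],[[0.1,-0.27,5],0],[[0.1,-0.27,6],0],[[0.1,-0.27,6],0],[[0.1,-0.27,6],0],[[0.1,-0.27,6],0]]'
```

```text
wallL -60.6 10.3
wallR 9.2 10.3
barL -30.0 1.5
barR -21.0 1.5
shank 6.7 -1.3
tip -13.7 -1.0
basketL -53.8 -10.8
basketR 1.6 6.6
t: 7.55
tcp_pos: [0.5353, -0.0307, 0.3016]
tool_rot: [0.796, 0.605, 0.0, 0.0]
force: [0.1, -0.8, -1.3]
finger_gap: 0.219
```

```bash
python3 -m crank '[[[0,0,1],0],[[0,0,2],0],[[0,0,3],0],[[0,0,4],0],[[0,0,4.5],0],[[0,0,4.5],0],[[0,0,4.5],0],[[0,0,4.5],0],[[0,0,4.5],0]]'
python3 - <<'E'
from h import *
s0=manip.sense(); print(s0['tcp_pos'],s0['force'],s0['ft_torque'])
im,p=snap('wrist','w5.png'); np.save('w5.npy',p['pose'])
s=manip.sense(); print(s['tcp_pos'],s['force'],s['ft_torque'])
print(np.round(p['pose'][:3],4).tolist())
cv2.imwrite('pics/c5.png',np.clip(cv2.resize(im[130:230,255:365],None,fx=6,fy=6,interpolation=cv2.INTER_CUBIC)[:,:,::-1]*1.8,0,255).astype(np.uint8))
E
```

```text
t: 8.45
tcp_pos: [0.5351, -0.0306, 0.2565]
tool_rot: [0.796, 0.606, 0.0, 0.0]
force: [-0.4, 0.4, -1.5]
finger_gap: 0.219
[ 0.53513815 -0.03062418  0.25647789] [-0.388934    0.42322926 -1.47073174] [-0.01909182  0.01092199 -0.00551648]
[ 0.5351196  -0.03061492  0.25643426] [-0.53140123  0.24734294 -0.7826354 ] [ 0.02163054  0.01318923 -0.07072669]
[[0.9636, 0.2571, 0.0727, 0.5539], [-0.2672, 0.9269, 0.2636, 0.0371], [0.0004, -0.2734, 0.9619, 0.4395]]
```

View pics/c5.png

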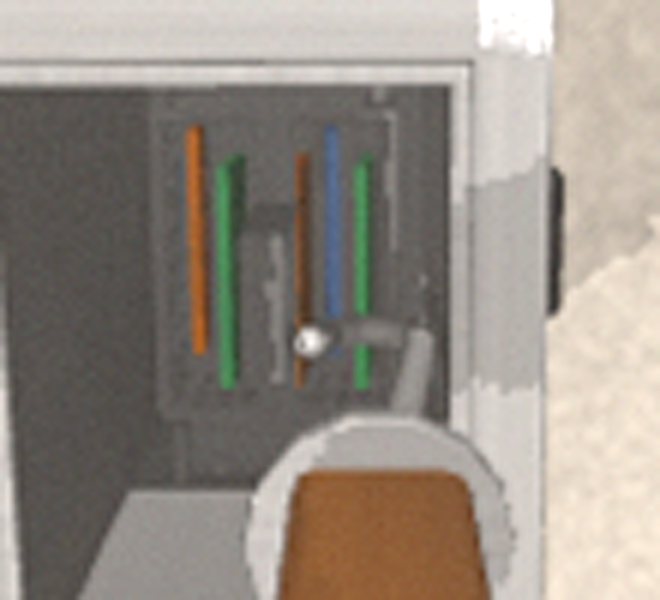

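Hook is now inside: tip ball at (312,342), shank foot (418,335), bar at x 243–292, rows 230–385; inner mouth edge at x≈450.

```bash
python3 - <<'E'
from h import *
p=manip.camera_params('wrist'); p['pose']=np.load('w5.npy'); s=manip.sense(); a=np.radians(74.55)
tx=np.array([np.cos(a),np.sin(a)]); ty=np.array([np.sin(a),-np.cos(a)]); tcp=s['tcp_pos'][:2]
def g(n,x,y,z): q=onz(p,255+x/6,130+y/6,z)[:2]-tcp; print(n,(1000*q@ty).round(1),(1000*q@tx).round(1))
hz=s['tcp_pos'][2]-.1408; print(hz)
g('wallR',451,230,.185); g('barL',243,307,.104);g('barR',292,307,.104);g('bar top end',270,230,.104);g('bar low end',270,385,.104)
g('shank',419,335,hz); g('shank outer',437,335,hz); g('tip',312,342,hz+.017);g('tipL',294,342,hz+.014)
E
```

```text
0.11563425581017936
wallR 10.6 29.1
barL -28.1 0.3
barR -18.2 0.3
bar top end -22.4 16.0
bar low end -23.0 -16.0
shank 7.3 -2.9
shank outer 10.9 -2.9
tip -13.0 -0.4
tipL -16.5 -1.1
```

```bash
python3 -m crank '[[[0.1,-0.05,0],0],[[0.1,-0.1,0],0],[[0.1,-0.1,0.2],0],[[0.1,-0.1,0.4],0],[[0.1,-0.1,0.6],0],[[0.1,-0.1,0.8],0],[[0.1,-0.1,1],0],[[0.1,-0.1,1],0]]'
python3 -m crank '[[[0,0,0.1],0],[[0,0,0.2],0],[[0,0,0.3],0],[[0,0,0.4],0],[[0,0,0.4],0]]'
```

```text
t: 9.3
tcp_pos: [0.5339, -0.0293, 0.2456]
tool_rot: [0.796, 0.605, -0.0, -0.0]
force: [-0.2, 0.4, -1.4]
finger_gap: 0.219
t: 9.8
tcp_pos: [0.5341, -0.0293, 0.2419]
tool_rot: [0.796, 0.605, -0.0, -0.0]
force: [0.2, -0.9, -2.5]
finger_gap: 0.213
```

```bash
for i in 1 2; do python3 -m crank '[[[0,0,0.1],0],[[0,0,0.2],0],[[0,0,0.3],0],[[0,0,0.4],0],[[0,0,0.4],0]]'; done
```

```text
t: 10.3
tcp_pos: [0.534, -0.0293, 0.2378]
tool_rot: [0.796, 0.605, -0.0, -0.0]
force: [0.9, -0.6, -0.9]
finger_gap: 0.221
t: 10.8
tcp_pos: [0.534, -0.0293, 0.2338]
tool_rot: [0.796, 0.605, -0.0, -0.0]
force: [0.1, 0.3, -1.3]
finger_gap: 0.216
```

```bash
for i in 1 2 3; do python3 -m crank '[[[0,0,0.1],0],[[0,0,0.2],0],[[0,0,0.3],0],[[0,0,0.4],0],[[0,0,0.4],0]]'; done
```

```text
t: 11.3
tcp_pos: [0.534, -0.0293, 0.2298]
tool_rot: [0.796, 0.605, -0.0, -0.0]
force: [-0.6, -0.1, -1.6]
finger_gap: 0.217
t: 11.8
tcp_pos: [0.534, -0.0293, 0.2258]
tool_rot: [0.796, 0.605, -0.0, -0.0]
force: [-0.5, 0.5, -1.1]
finger_gap: 0.22
t: 12.3
tcp_pos: [0.534, -0.0293, 0.2218]
tool_rot: [0.796, 0.605, -0.0, -0.0]
force: [-0.8, -1.0, -1.4]
finger_gap: 0.219
```

```bash
python3 -m crank '[[[0,-0.2,0],0],[[0,-0.4,0],0],[[0,-0.6,0],0],[[0,-0.8,0],0],[[0,-1,0],0],[[0,-1,0],0]]'; python3 -m crank '[[[0,-0.2,0],0],[[0,-0.4,0],0],[[0,-0.6,0],0],[[0,-0.8,0],0],[[0,-0.95,0],0],[[0,-0.95,0],0]]';python3 -m crank '[[[0,0,-0.2],0],[[0,0,-0.4],0],[[0,0,-0.6],0],[[0,0,-0.8],0],[[0,0,-1],0],[[0,0,-1.2],0],[[0,0,-1.4],0],[[0,0,-1.4],0]]'
```

```text
t: 12.9
tcp_pos: [0.5241, -0.0265, 0.2221]
tool_rot: [0.796, 0.606, -0.0, -0.0]
force: [0.1, 0.4, -1.2]
finger_gap: 0.222
t: 13.5
tcp_pos: [0.5151, -0.024, 0.222]
tool_rot: [0.796, 0.605, -0.0, -0.0]
force: [-0.1, 0.8, -1.7]
finger_gap: 0.216
t: 14.3
tcp_pos: [0.5156, -0.0242, 0.2363]
tool_rot: [0.796, 0.606, 0.0, 0.0]
force: [-0.1, 0.3, -1.0]
finger_gap: 0.219
```

```bash
python3 - <<'E'
from h import *
im,p=snap('wrist','w6.png'); np.save('w6.npy',p['pose'])
cv2.imwrite('pics/c6.png',np.clip(cv2.resize(im[130:230,255:365],None,fx=6,fy=6,interpolation=cv2.INTER_CUBIC)[:,:,::-1]*1.8,0,255).astype(np.uint8))
E
```

```text
(no output)
```

View pics/c6.png

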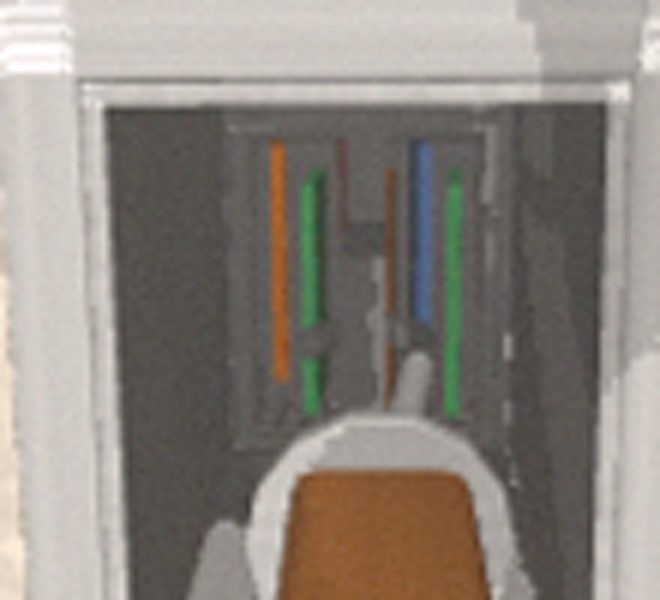

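Bar at x 335–388 lies between the tip (317,340) and the shank (415,355): the hook passes under it. Lifting gently.

```bash
python3 -m crank '[[[0,0,-0.1],0],[[0,0,-0.2],0],[[0,0,-0.3],0],[[0,0,-0.4],0],[[0,0,-0.5],0],[[0,0,-0.6],0],[[0,0,-0.7],0],[[0,0,-0.8],0],[[0,0,-0.9],0],[[0,0,-1],0]]' - 100;python3 -m crank '[[[0,0,-0.1],0],[[0,0,-0.2],0],[[0,0,-0.3],0],[[0,0,-0.5],0],[[0,0,-0.7],0],[[0,0,-1],0],[[0,0,-1.3],0],[[0,0,-1.6],0],[[0,0,-1.8],0],[[0,0,-1.9],0]]'
```

```text
t: 15.35
tcp_pos: [0.5154, -0.0241, 0.2461]
tool_rot: [0.796, 0.605, -0.0, -0.0]
force: [0.2, -0.4, -5.8]
finger_gap: 0.208
t: 16.35
tcp_pos: [0.5155, -0.0242, 0.2653]
tool_rot: [0.796, 0.606, 0.0, 0.0]
force: [-0.5, 0.4, -5.6]
finger_gap: 0.207
```

```bash
python3 -m crank '[[[0,0,-0.4],0],[[0,0,-1],0],[[0,0,-1.8],0],[[0,0,-2.7],0],[[0,0,-3.6],0],[[0,0,-4.5],0],[[0,0,-5.4],0],[[0,0,-6.3],0],[[0,0,-7],0],[[0,0,-7.4],0]]';python3 -m crank '[[[0,0,-0.6],0],[[0,0,-1.4],0],[[0,0,-2.4],0],[[0,0,-3.6],0],[[0,0,-4.8],0],[[0,0,-6],0],[[0,0,-7.2],0],[[0,0,-8.4],0],[[0,0,-9.4],0],[[0,0,-10],0]]';python3 -m crank '[[[0,0,-0.2],0],[[0,0,-0.2],0],[[0,0,-0.2],0],[[0,0,-0.2],0]]'
python3 - <<'E'
from h import *
s=manip.sense();print(s['t'],s['tcp_pos'],s['force'])
im,p=snap('wrist','w7.png'); np.save('w7.npy',p['pose']); a=im[60:340,160:480]
im,p=snap('scene','s7.png'); b=im[20:270,180:420]
a=cv2.resize(a,(420,368)); b=cv2.resize(b,(353,368),interpolation=cv2.INTER_CUBIC)
cv2.imwrite('pics/c7.png',np.clip(np.hstack([a,b])[:,:,::-1]*1.4,0,255).astype(np.uint8))
E
```

```text
t: 17.35
tcp_pos: [0.5157, -0.0242, 0.3399]
tool_rot: [0.796, 0.606, 0.0, 0.0]
force: [0.4, 0.2, -5.1]
finger_gap: 0.21
t: 18.35
tcp_pos: [0.5157, -0.0242, 0.4403]
tool_rot: [0.796, 0.606, 0.0, 0.001]
force: [-1.0, 0.3, -5.1]
finger_gap: 0.209
t: 18.75
tcp_pos: [0.515, -0.0241, 0.4403]
tool_rot: [0.796, 0.605, -0.0, -0.001]
force: [0.5, 0.1, -5.0]
finger_gap: 0.208
18.75 [ 0.51503006 -0.02405164  0.4403107 ] [ 0.50675198  0.10526728 -5.02815113]
```

View pics/c7.png

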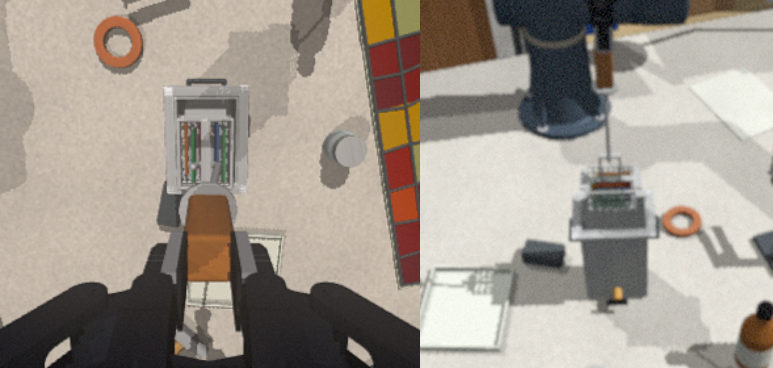

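Basket is hanging on the hook above the tank, with the tray ahead and clear. Carrying it over.

```bash
python3 -m crank '[[[-0.6,0.1,0],0],[[-2,0.4,0],0],[[-4,0.8,0],0],[[-6.5,1.2,0],0],[[-9,1.7,0],0],[[-11.5,2.2,0],0],[[-14,2.7,0],0],[[-16.5,3.2,0],0],[[-19,3.6,0],0],[[-21.5,4.1,0],0]]' && python3 -m crank '[[[-2,0.4,0],0],[[-3.7,0.7,0],0],[[-4.8,0.9,0],0],[[-5.3,1,0],0],[[-5.5,1.05,0],0],[[-5.5,1.05,2],0],[[-5.5,1.05,4],0],[[-5.5,1.05,6],0],[[-5.5,1.05,7],0],[[-5.5,1.05,7.3],0]]'
python3 -m crank '[[[0,0,1],0],[[0,0,2.5],0],[[0,0,4],0],[[0,0,5.5],0],[[0,0,6.5],0],[[0,0,7.2],0],[[0,0,7.5],0],[[0,0,7.5],0],[[0,0,7.5],0]]'
python3 - <<'E'
from h import *
s=manip.sense();print(s['t'],s['tcp_pos'],s['force'])
im,p=snap('wrist','w8.png'); np.save('w8.npy',p['pose']); a=im[60:340,160:480]
im,p=snap('scene','s8.png'); b=im[90:300,120:300]
a=cv2.resize(a,(420,368)); b=cv2.resize(b,(353,412),interpolation=cv2.INTER_CUBIC)[:368]
cv2.imwrite('pics/c8.png',np.clip(np.hstack([a,b])[:,:,::-1]*1.2,0,255).astype(np.uint8))
E
```

```text
t: 19.85
tcp_pos: [0.4968, -0.2443, 0.4409]
tool_rot: [0.796, 0.605, -0.0, -0.0]
force: [0.8, -0.3, -6.0]
finger_gap: 0.211
t: 20.85
tcp_pos: [0.4926, -0.2971, 0.3669]
tool_rot: [0.796, 0.606, -0.0, -0.001]
force: [0.3, -0.6, -5.3]
finger_gap: 0.207
t: 21.75
tcp_pos: [0.4935, -0.2982, 0.2937]
tool_rot: [0.796, 0.605, 0.0, 0.001]
force: [0.4, 0.4, -4.6]
finger_gap: 0.206
21.75 [ 0.4934502  -0.29821227  0.2936945 ] [ 0.35867286  0.41729779 -4.5829172 ]
```

View pics/c8.png

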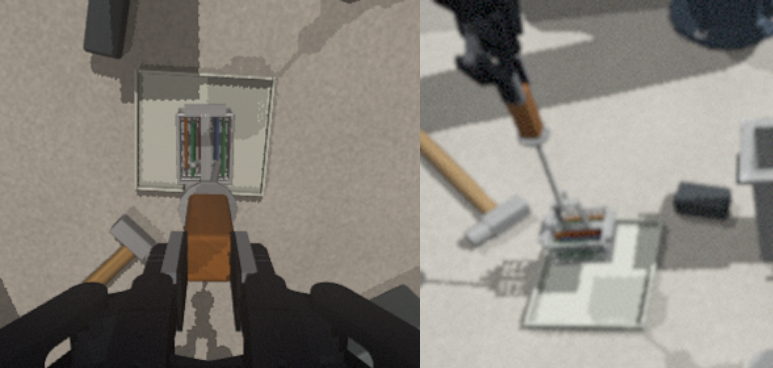

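```bash
python3 - <<'E'
from h import *
p=manip.camera_params('wrist'); p['pose']=np.load('w8.npy'); k=1.3125
C=np.array([onz(p,160+x/k,60+y/k*1.0,.016)[:2] for x,y in [(138,69),(274,77),(262,199),(136,190)]])
print(C.mean(0),[np.linalg.norm(C[i]-C[(i+1)%4]).round(4) for i in range(4)],manip.sense()['tcp_pos'])
E
```

```text
[ 0.48753304 -0.29356039] [np.float64(0.1629), np.float64(0.154), np.float64(0.1654), np.float64(0.151)] [ 0.49338607 -0.29825841  0.2937606 ]
```

Tray centre measured at (0.488,-0.294), basket centre within 5 mm of it. Lowering.

```bash
python3 -m crank '[[[0.1,-0.1,0.8],0],[[0.25,-0.2,2],0],[[0.25,-0.2,3.2],0],[[0.25,-0.2,4.2],0],[[0.25,-0.2,4.9],0],[[0.25,-0.2,5.3],0],[[0.25,-0.2,5.5],0],[[0.25,-0.2,5.6],0],[[0.25,-0.2,5.7],0],[[0.25,-0.2,5.8],0]]'; python3 -m crank '[[[0,0,0.1],0],[[0,0,0.2],0],[[0,0,0.3],0],[[0,0,0.4],0],[[0,0,0.5],0],[[0,0,0.6],0],[[0,0,0.7],0],[[0,0,0.8],0],[[0,0,0.9],0],[[0,0,1],0]]'
```

```text
t: 22.85
tcp_pos: [0.492, -0.2954, 0.2355]
tool_rot: [0.796, 0.605, 0.0, 0.001]
force: [0.1, -0.5, -5.5]
finger_gap: 0.208
t: 23.85
tcp_pos: [0.4918, -0.2953, 0.2255]
tool_rot: [0.796, 0.606, -0.0, 0.0]
force: [-1.4, -0.3, -1.5]
finger_gap: 0.207
```

```bash
python3 -m crank '[[[0,0,0.3],0],[[0,0,0.7],0],[[0,0,1.1],0],[[0,0,1.5],0],[[0,0,1.8],0],[[0,0,1.9],0],[[0,0,1.9],0]]'; python3 -m crank '[[[0,0.3,0],0],[[0,0.6,0],0],[[0,0.9,0],0],[[0,1.2,0],0],[[0,1.6,0],0],[[0,2,0],0],[[0,2.4,0],0],[[0,2.8,0],0],[[0,3,0],0]]'; python3 -m crank '[[[0,0,0],0],[[0,0,-0.2],0],[[0,0,-0.4],0]]'
```

```text
t: 24.55
tcp_pos: [0.4917, -0.2951, 0.2058]
tool_rot: [0.796, 0.605, -0.0, -0.0]
force: [0.8, 0.0, -1.3]
finger_gap: 0.207
t: 25.45
tcp_pos: [0.5211, -0.3033, 0.206]
tool_rot: [0.796, 0.606, 0.0, 0.0]
force: [-0.1, -0.0, -1.5]
finger_gap: 0.209
t: 25.75
tcp_pos: [0.5204, -0.303, 0.2101]
tool_rot: [0.796, 0.605, -0.0, -0.0]
force: [0.7, 0.5, -0.2]
finger_gap: 0.212
```

```bash
python3 -m crank '[[[0,0,-0.6],0],[[0,0,-1.5],0],[[0,0,-3.5],0],[[0,0,-6],0],[[0,0,-9],0],[[0,0,-12],0],[[0,0,-14.5],0],[[0,0,-16],0],[[0,0,-16],0]]' && python3 -m crank '[[[1,-0.3,0],0],[[4,-1.2,0],0],[[8,-2.4,0],0],[[12,-3.7,0],0],[[16,-4.9,0],0],[[20,-6.1,0],0],[[24,-7.3,0],0],[[28,-8.6,0],0],[[32,-9.8,0],0],[[36,-11,0],0]]' && python3 -m crank '[[[4,-1.2,0],-2],[[8,-2.4,0],-5],[[12,-3.7,0],-9],[[15,-4.6,0],-12],[[18,-5.5,0],-15],[[20,-6.1,0],-17.3],[[21.2,-6.45,0],-17.3],[[21.4,-6.55,0],-17.3],[[21.4,-6.55,0],-17.3],[[21.4,-6.55,0],-17.3]]'
python3 - <<'E'
from h import *
s=manip.sense();print(s['t'],s['tcp_pos'],np.degrees(2*np.arctan2(s['tool_rot'][1],s['tool_rot'][0])),s['force'])
E
```

```text
t: 26.65
tcp_pos: [0.5218, -0.3041, 0.374]
tool_rot: [0.796, 0.606, 0.001, 0.004]
force: [-0.5, -0.2, -0.3]
finger_gap: 0.212
t: 27.65
tcp_pos: [0.5088, 0.0755, 0.3685]
tool_rot: [0.796, 0.606, -0.001, -0.001]
force: [1.1, 0.2, -0.7]
finger_gap: 0.208
t: 28.65
tcp_pos: [0.5045, 0.2958, 0.3698]
tool_rot: [0.696, 0.718, -0.001, 0.0]
force: [-0.7, -0.3, -1.2]
finger_gap: 0.206
28.65 [0.50452486 0.29581944 0.36976931] 91.74534538217084 [-0.70787637 -0.31065197 -1.16977424]
```

```bash
python3 -m crank '[[[0.12,0,1.5],0],[[0.12,0.03,4],0],[[0.12,0.03,6.5],0],[[0.12,0.03,8],0],[[0.12,0.03,8.5],0],[[0.12,0.03,9],0],[[0.12,0.03,9.5],0],[[0.12,0.03,10],0],[[0.12,0.03,10.5],0],[[0.12,0.03,10.5],0]]' && python3 -m crank '[[[0,0,1],0],[[0,0,2.5],0],[[0,0,4],0],[[0,0,5.5],0],[[0,0,7],0],[[0,0,8.3],0],[[0,0,9],0],[[0,0,9.5],0],[[0,0,9.6],0],[[0,0,9.6],0]]'
python3 - <<'E'
from h import *
im,p=snap('wrist','w9.png')
print(manip.sense()['tcp_pos'])
cv2.imwrite('pics/c9.png',np.clip(cv2.resize(im[90:330,200:480],None,fx=2.4,fy=2.4,interpolation=cv2.INTER_CUBIC)[:,:,::-1]*1.4,0,255).astype(np.uint8))
E
```

```text
t: 29.65
tcp_pos: [0.5045, 0.298, 0.2645]
tool_rot: [0.696, 0.718, -0.001, -0.0]
force: [0.1, -0.2, -1.8]
finger_gap: 0.208
t: 30.65
tcp_pos: [0.5052, 0.2982, 0.1693]
tool_rot: [0.696, 0.718, 0.0, 0.0]
force: [1.2, -0.2, -0.7]
finger_gap: 0.205
[0.50534209 0.29825038 0.16954665]
```

View pics/c9.png

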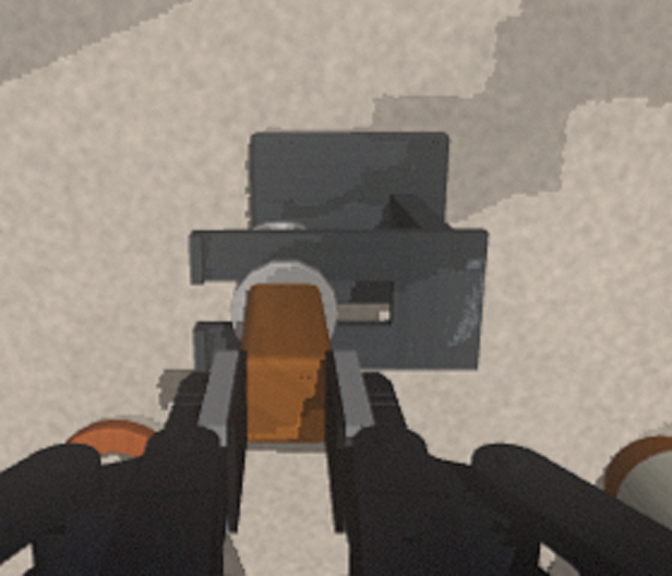

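Collar sits centred over the slot, between the lips (190) and the closed end (390). Lowering onto the fork.

```bash
python3 -m crank '[[[-0.1,0,0.2],0],[[-0.1,0,0.4],0],[[-0.1,0,0.6],0],[[-0.1,0,0.7],0],[[-0.1,0,0.8],0],[[-0.1,0,0.8],0]]'; python3 -m crank '[[[0,0,0.05],0],[[0,0,0.1],0],[[0,0,0.1],0]]' - 40
```

```text
t: 31.3
tcp_pos: [0.5049, 0.2971, 0.161]
tool_rot: [0.696, 0.718, 0.0, 0.0]
force: [-0.4, 1.0, -0.9]
finger_gap: 0.21
t: 31.6
tcp_pos: [0.5051, 0.2972, 0.1609]
tool_rot: [0.696, 0.718, 0.0, 0.0]
force: [-2.0, 0.4, 5.4]
finger_gap: 0.209
```

```bash
python3 -m crank '[[[0,0,0],0],[[0,0,0],0],[[0,0,0],0],[[0,0,0],0]]' 3.2 20;  python3 -m crank '[[[0,0,0],0],[[0,0,0],0],[[0,0,0],0],[[0,0,0],0],[[0,0,0],0],[[0,0,0],0]]' 7 && python3 -m crank '[[[0,0,-1],0],[[0,0,-3],0],[[0,0,-6],0],[[0,0,-9],0],[[0,0,-12],0],[[0,0,-15],0],[[0,0,-17],0],[[0,0,-17.5],0],[[0,0,-17.5],0]]'
python3 - <<'E'
from h import *
im,p=snap('wrist','w10.png'); a=cv2.resize(im[90:310,220:460],None,fx=1.8,fy=1.8,interpolation=cv2.INTER_CUBIC)
h=cv2.cvtColor(im,cv2.COLOR_RGB2HSV)[120:260,290:360]; r,q=np.nonzero((h[...,0]<20)&(h[...,1]>100)); print('handle top',onz(p,q.mean()+290,r.max()+120,.205),q.min()+290,q.max()+290,r.min()+120,r.max()+120)
im,p=snap('scene','s10.png'); b=cv2.resize(im[180:280,160:260],None,fx=3.96,fy=3.96,interpolation=cv2.INTER_CUBIC)
c=np.zeros((396,b.shape[1],3),np.uint8); c[:]=b[:396]
cv2.imwrite('pics/c10.png',np.clip(np.hstack([a[:396],c])[:,:,::-1]*1.3,0,255).astype(np.uint8))
s=manip.sense();print(s['t'],s['tcp_pos'],s['force'])
E
```

```text
t: 32.0
tcp_pos: [0.5049, 0.297, 0.1598]
tool_rot: [0.696, 0.718, -0.0, -0.0]
force: [-0.6, -0.3, -0.3]
finger_gap: 0.37
t: 32.6
tcp_pos: [0.5049, 0.2971, 0.16]
tool_rot: [0.696, 0.718, 0.0, 0.0]
force: [-0.2, 0.3, 0.0]
finger_gap: 0.821
t: 33.5
tcp_pos: [0.5051, 0.2972, 0.336]
tool_rot: [0.696, 0.718, 0.001, 0.0]
force: [-0.2, -0.2, -0.7]
finger_gap: 0.819
handle top [0.50526081 0.28686163 0.205     ] 309 327 169 194
33.6 [0.50408657 0.29677019 0.33383618] [-0.40471583  0.05638915 -1.27924002]
```

View pics/c10.png

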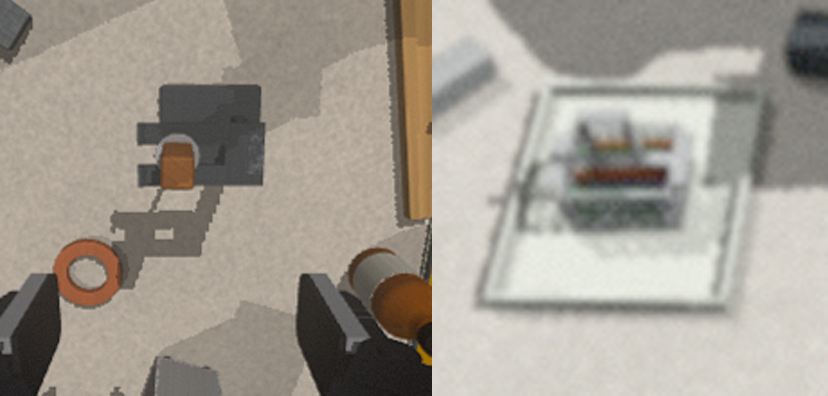

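```bash
python3 - <<'E'
from h import *
p=manip.camera_params('scene'); q=onz(p,160+(627-432)/3.96,180+228/3.96,.004); c=q[:2]-.028*np.array([.964,-.267]); print('basket centre',c)
print('dist to tray', np.linalg.norm(c-[.489,-.295]))
if np.linalg.norm(c-[.489,-.295])<.02: print(manip.sign_off())
E
```

```text
basket centre [ 0.48683635 -0.29385336]
dist to tray 0.0024487060099849154
the job is handed in; nothing more can be done
None
```

I fetched the basket out of the tank on the hook rod and stood it in the drip tray. The rod is back in its stand, and I handed the job in at about 33.6 s. No verdict was reported.

- **Hook:** the bend measured about 0.06–0.07 rad, putting the hook about 7–8 mm to +x. It went down between wall and handle with no contact above the force noise of about 1 N.
- **Lift:** the basket weighed about 4.5 N on the hook, some 0.46 kg, which is within the stated range.
- **Basket at the end:** the final scene picture shows it upright in the tray. Its centre is about 2 mm from my estimate of the tray centre, which the three views placed differently by up to about 9 mm in x, against a 30 mm tolerance.
- **Rod at the end:** the final wrist picture shows it hanging in the fork, with its handle within about 2 mm of where it started. The gripper is open and 13 cm above the handle.
- **Bench items:** I checked the flask and foil only by eye in the last wrist picture. I did not re-measure any of the four, but no move came near them.

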